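# Add the drained beaker to the stack on the washing machine

### The job

First lift the lint brush off the mouth of the steel beaker stack and lay it flat on the washing machine top. Then take the third beaker out of the wire drip stand, stand it upright on the machine top and let go of it; take it again near its rim and lower it into the stack until it is fully home and straight. Do not drop the brush or the beaker, and leave the stack and everything else where they are.

Things in the scene. Friction and masses are not known exactly. Their poses are not given: they have to be found in the camera images.
- beaker_low: Lower beaker of the stack: stainless steel stacking beaker, one of three identical ones; 90 mm tall, origin at the centre of its underside, +z towards its mouth. Foot 36 mm wide, widening to 50 mm at 52 mm up, where a shoulder steps out to a straight collar 60 mm wide up to the rim; walls 3 mm, mouth 54 mm wide inside; 0.18 kg. Stands on the machine top.
- beaker_mid: Middle beaker of the stack: stainless steel stacking beaker, one of three identical ones; 90 mm tall, origin at the centre of its underside, +z towards its mouth. At the start it sits nested in the lower one: its shoulder rests on the rim below and its origin is 38 mm above the lower one's. So the stack's mouth is 128 mm above the machine top.
- beaker_top: Third beaker, the one to add: stainless steel stacking beaker, one of three identical ones; 90 mm tall, origin at the centre of its underside, +z towards its mouth. At the start it lies in the wire stand, mouth raised (axis about 35 degrees above level), sides free to grip. Fully home, its origin is 38 mm above the middle beaker's.
- stand: Fixed wire drip stand on a white tray 150 x 70 mm; origin at the centre of the tray's underside. Two sloping wires 30 mm apart carry the beaker; its own -x axis points (in plan) the way the beaker's mouth faces. Wires reach about 50 mm high.
- brush: Blue plastic lint brush 200 mm long along its x axis, 24 mm thick, lying flat; origin at its underside, near its balance point. Head 95 x 52 mm on the +x side, straight handle 24 mm wide and 24 mm thick on the -x side. At the start it lies across the mouth of the stack, underside 128 mm up.
- brush_grip (a point): Middle of the brush's handle section, 45 mm from the brush's origin towards the handle's end and 12 mm above its underside; the handle is 24 mm wide across the brush's y axis.
- clear_spot (a point): Centre of an empty patch of the machine top, about 200 x 200 mm, between the stand and the stack, good for putting things down.
- scoop: Bystander: small white plastic scoop 145 mm long, 35 mm high, origin under its bowl.
- tin: Bystander: fixed stainless steel peg tin with a flip-top lid, 100 x 140 x 70 mm; origin at the centre of its underside.
- peg0: Bystander: wooden spring clip peg 75 mm long, 12 mm high, lying on the machine top; origin at its underside.
- peg1: Bystander: wooden spring clip peg 75 mm long, 12 mm high, lying on the machine top; origin at its underside.
- peg2: Bystander: wooden spring clip peg 75 mm long, 12 mm high, lying on the machine top; origin at its underside.
- peg3: Bystander: wooden spring clip peg 75 mm long, 12 mm high, lying on the machine top; origin at its underside.
- peg4: Bystander: wooden spring clip peg 75 mm long, 12 mm high, lying on the machine top; origin at its underside.
- peg5: Bystander: wooden spring clip peg 75 mm long, 12 mm high, lying on the machine top; origin at its underside.
Not all that is in view belongs to the job. Of the things shaped like the brush, the blue one is meant. What is shaped like the beaker_top but pink is not meant.

How it is judged:
On the way, in this order (a step that is already met when the one before it is completed fails the run):
1. the brush lies flat on the machine top, released (height (world z) of brush below 0.012 m and angle between brush's own z axis and vertical below 0.12 rad and contact force between the fingers and brush below 0.1 N), for 0.2 s.
2. the third beaker stands upright on the machine top by itself, released (height (world z) of beaker_top below 0.005 m and angle between beaker_top's own z axis and vertical below 0.08 rad and contact force between the fingers and beaker_top below 0.1 N and linear speed of beaker_top below 0.05 m/s), for 0.2 s.
At the end, for the whole second after the job is handed in: Three beakers nested upright: each 34-41.5 mm above the next, within 4 mm of its centre and 0.06 rad of its axis; the lowest on the machine top (tilt < 0.05 rad), within 40 mm of its start; brush flat there (underside < 12 mm, tilt < 0.12 rad); brush and third beaker released, at rest (< 0.02 m/s) (all of step 1 and z of beaker_mid in the frame of beaker_low between 0.034 and 0.0415 m and horizontal distance between beaker_mid and beaker_low below 0.004 m and angle between the z axis of beaker_mid and the z axis of beaker_low, either way round below 0.06 rad and z of beaker_top in the frame of beaker_mid between 0.034 and 0.0415 m and horizontal distance between beaker_top and beaker_mid below 0.004 m and angle between the z axis of beaker_top and the z axis of beaker_mid, either way round below 0.06 rad and height (world z) of beaker_low below 0.005 m and angle between beaker_low's own z axis and vertical below 0.05 rad and distance of beaker_low from where it was at the start of the episode below 0.04 m and contact force between the fingers and beaker_top below 0.1 N and linear speed of each of beaker_top, brush below 0.02 m/s); the robot touches nothing.
It fails at once if the third beaker is dropped (faster than 0.5 m/s out of the fingers, a fall of about 13 mm) (linear speed of beaker_top above 0.5 m/s and contact force between the fingers and beaker_top below 0.05 N).
It fails at once if the brush is dropped or knocked off (faster than 0.6 m/s out of the fingers) (linear speed of brush above 0.6 m/s and contact force between the fingers and brush below 0.05 N).
It fails at once if the scoop or a peg is moved by more than 40 mm (distance of any of scoop, peg0, peg1, peg2, peg3, peg4, peg5 from where it was at the start of the episode above 0.04 m).
It also fails if it takes over 72 s, if anything falls off the work surface, if the arm or the gripper's body presses on something with over 40 N, if the wrist force passes 120 N, or if a joint passes its speed limit or range.

### The arm

A 7-joint arm with a two-finger parallel gripper is mounted at the origin on the work surface. World frame = base frame: x ahead of the robot, y to its left, z up, the work surface at z = 0. Lengths are in m, angles in rad, forces in N, time in s.
With the tool pointing down it reaches from about 0.425 to 0.925 m from the base axis. Payload 6.8 kg.
Tool frame: the origin (TCP) lies on the front face of the gripper's body, between the roots of the fingers; the fingertips stand 73 mm ahead of it and the grasp point (between the pads) lies 54 mm ahead of it (env.nose_length is the distance from the TCP to the fingertips, in m); z points along the fingers, y is the line along which they close (so a half turn about z gives the same grasp; the last joint's range is limited). The gripper opens to 85 mm and grips with 20 to 120 N. Pads are 22 mm wide; open, the fingers measure 114 mm over their backs; the gripper's body (76 mm by 85 mm) begins 54 mm behind the grasp point. The pads swing forward as they close: fully open they stand 13 mm farther back than shut.
Start: joints at [-1.29, 0.477, 0.022, 1.555, -0.011, 1.109, -0.083], TCP at [0.256, 0.625, 0.304] pointing down, gripper open.
Joint ranges: [-2.96, 2.96], [-0.34, 2.1], [-1.41, 1.46], [0.24, 2.44], [-1.37, 4.51], [0.17, 1.92], [-2.96, 2.96]. Speed limits (rad/s): [2.39, 2.39, 3.14, 3.14, 3.14, 3.14, 3.14].

### API

Orientations are given as a unit quaternion [w, x, y, z].
In Python, from cell import env, kin, camera, calibration, job gives the robot as it stands. The module is installed in compiled form; this text tells all that it offers. Calls block until the motion is done:
- env.reach(position, orientation): joint-space move of the TCP to a pose.
- env.movel(position, velocity=0.15, rot=None, stop_force=None): straight line of the TCP; rot=None keeps the orientation; velocity is the mean speed in m/s. With stop_force (N) it stops when the force on the tool has changed by that much, and returns True; else False.
- env.goto_joints(angles): joint-space move.
- env.grip(opening, f_grip=None): finger opening in m; f_grip is the grip in N (None keeps the last); returns when the fingers have stopped.
- env.dwell(seconds).
- kin.inverse_kinematics(position, orientation): joint angles nearest the present ones, or None.
- env.get_state(): the state.
- camera(name): name is "side" or "top"; returns (picture, depth): 400x640x3 uint8, blue, green, red; 400x640 float32, m along the optical axis (not along the pixel's ray), 0 where there is no reading.
- calibration(name): a dict with "fx", "fy", "cx", "cy" (pixels), "rvec" (rotation vector, rad) and "tvec" (3), from world to camera coordinates, as OpenCV has them. Camera axes: x right, y down, z forward; pixel columns grow to the right and rows downward; lengths in m; the calibration is good to about 2 mm. A picture is of the moment at which its call begins. calibration takes no time and is no camera call.
A pose or a line that the arm cannot do raises env.PlanningError and nothing moves.
- job.job_done(): hands the job in; it is judged then, once.
The state is a dict: "time": time; "qpos": joint angles; "joint_velocities": joint speeds; "joint_torque": joint torques, N m; "tcp_pos": TCP position; "orientation": TCP orientation; "force": force on the tool from outside, world axes, zero at the start; "torque": the same for the moment, N m; "opening": finger opening in m; "gripper_force": force on a finger pad.
Only numpy, scipy, OpenCV 4.12 (cv2) and the standard library are available. Lean on these libraries where they do the work, as an engineer would, in place of code of your own. Each camera call takes 0.05 s, during which the arm holds its last target. There are 200 camera calls.

## Working session

There is one attempt and no reset: what is moved stays moved. The work goes in short steps, each a Python script; the robot and the scene stay as the last script left them, time stands still between calls to the robot, and variables do not carry over. Pictures are saved under pics/ and viewed, at most 10 in all, crops included, and the job is handed in when it is done.

```bash
mkdir -p pics; cat > h.py <<'E'
import numpy as np, cv2
from cell import env, kin, camera, calibration, job
def cal(n):
    c=calibration(n); R=cv2.Rodrigues(np.array(c["rvec"],float))[0]; t=np.array(c["tvec"],float).ravel()
    return c,R,t
def cloud(n,d):
    c,R,t=cal(n); v,u=np.mgrid[:d.shape[0],:d.shape[1]]
    P=np.stack([(u-c["cx"])/c["fx"]*d,(v-c["cy"])/c["fy"]*d,d],-1)
    return (P-t)@R
def ray(n,u,v,z):
    c,R,t=cal(n); d=R.T@np.array([(u-c["cx"])/c["fx"],(v-c["cy"])/c["fy"],1]); o=-R.T@t
    return o+d*(z-o[2])/d[2]
E
python3 - <<'E'
from h import *
for n in("side","top"):
    p,d=camera(n); cv2.imwrite(f"pics/{n}0.png",p); np.savez(f"{n}0.npz",p=p,d=d)
    c,R,t=cal(n); print(n,c["fx"],"cam at",-R.T@t,"fwd",R[2], (d>0).mean())
print(env.get_state())
E
```

```text
side 435.098753179487 cam at [ 0.54189475 -0.83067892  0.95199394] fwd [ 0.03587834  0.7275336  -0.68513327] 0.9960234375
top 414.52519459833377 cam at [0.53645655 0.06685039 1.25082668] fwd [ 0.03951123 -0.01648925 -0.99908306] 0.99619921875
{'time': 0.1, 'qpos': array([-1.2900852 ,  0.47770109,  0.02238237,  1.55637424, -0.01147748,
        1.1092995 , -0.08310657]), 'joint_velocities': array([-0.00043997, -0.00186308,  0.00027756, -0.00492627, -0.0009341 ,
       -0.00015867,  0.00148352]), 'joint_torque': array([ 3.73430594e-03, -5.97765648e+01,  1.61325060e+00, -2.81956619e+01,
        1.27726916e-02,  5.03951189e-03, -2.54055230e-07]), 'tcp_pos': array([0.25575345, 0.62421331, 0.30302543]), 'orientation': array([-8.13476308e-05,  1.93189152e-01,  9.81161183e-01, -8.22791561e-04]), 'force': array([-0.42294417,  0.12715746, -0.48376012]), 'torque': array([-0.03343619, -0.02653191, -0.00591624]), 'gripper_force': 0.0, 'opening': 0.08516777268178416}
```

View pics/side0.png

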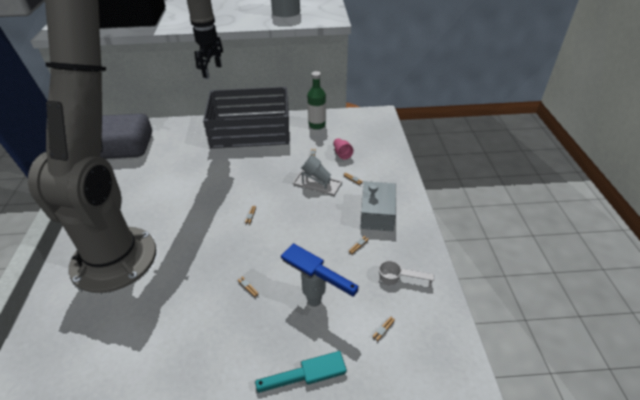

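View pics/top0.png

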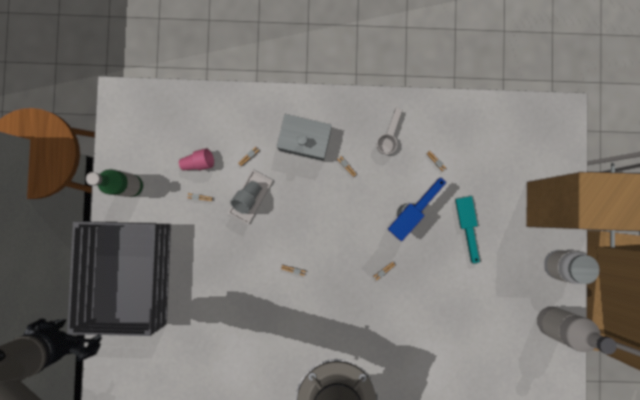

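The side view shows the blue brush across the stack at about (318,270) and the stand with the beaker at (317,172). In the top view the brush is at (417,210), the stand at (250,197), and the free patch between them at about (330,215). Next I measure from masks and depth.

```bash
python3 - <<'E'
from h import *
for n in("side","top"):
    z=np.load(f"{n}0.npz"); p,d=z["p"],z["d"]; W=cloud(n,d); hsv=cv2.cvtColor(p,cv2.COLOR_BGR2HSV)
    m=cv2.inRange(hsv,(108,140,60),(128,255,255))>0
    m&=(abs(W[...,0]-.7)<.25)&(W[...,1]<.2)
    q=W[m]; print(n,"blue n",m.sum(),"z pct",np.percentile(q[:,2],[5,50,95]))
    # rays to top plane z=.152
    vv,uu=np.nonzero(m); Q=np.array([ray(n,u,v,.152)[:2] for u,v in zip(uu,vv)])
    if n=="top":
        (c,s,a)=cv2.minAreaRect(Q.astype(np.float32)); print("rect",c,s,a)
        ax=np.linalg.svd(Q-Q.mean(0),full_matrices=False)[2][0]; 
        t=(Q-Q.mean(0))@ax; w=(Q-Q.mean(0))@np.array([-ax[1],ax[0]])
        print("mean",Q.mean(0),"ax",ax,"t",t.min(),t.max())
        for a in np.arange(-.12,.12,.02):
            k=(t>a)&(t<a+.02)
            if k.any(): print(round(a,2),round(w[k].min(),4),round(w[k].max(),4),round((w[k].min()+w[k].max())/2,4))
    print("table z",np.median(W[...,2][(abs(W[...,0]-.6)<.03)&(abs(W[...,1]-.05)<.03)]))
    # stack points
    k=(W[...,2]>.02)&(W[...,2]<.115)&(abs(W[...,0]-.65)<.12)&(abs(W[...,1]+.15)<.12)&~m
    print("stack",k.sum(),W[k].mean(0) if k.any() else "")
    # stand region
    k=(W[...,2]>.02)&(W[...,2]<.2)&(abs(W[...,0]-.68)<.1)&(abs(W[...,1]-.27)<.1)
    q=W[k]; print("stand",k.sum(),q.min(0),q.max(0),q.mean(0))
z=np.load("top0.npz");p=z["p"]
a=cv2.resize(p[150:250,200:300],(560,560),interpolation=cv2.INTER_CUBIC)
z=np.load("side0.npz");p=z["p"]
b=cv2.resize(p[140:200,280:350],None,fx=4,fy=4,interpolation=cv2.INTER_CUBIC); c=cv2.resize(p[235:315,270:340],None,fx=4,fy=4,interpolation=cv2.INTER_CUBIC)
o=np.zeros((560,800,3),np.uint8); o[:560,:520]=a[:, :520]; o[:240,520:800]=b; o[240:560,520:800]=c
cv2.imwrite("pics/crop1.png",o)
E
```

```text
side blue n 1152 z pct [0.14213885 0.14980497 0.15254563]
table z -0.0020404279099561374
stack 563 [ 0.59400319 -0.19219096  0.06671019]
stand 387 [0.5800862  0.17080267 0.02019065] [0.77992286 0.29874105 0.1069817 ] [0.62067297 0.24925836 0.06297308]
top blue n 912 z pct [0.14867702 0.15214281 0.15542533]
rect (0.5747755765914917, -0.19786393642425537) (0.04936615377664566, 0.19390913844108582) 48.26939392089844
mean [ 0.55960522 -0.18351993] ax [-0.76754759  0.64099197] t -0.11802051526470214 0.07630998264001732
-0.12 -0.0089 0.0089 0.0
-0.1 -0.0099 0.0094 -0.0002
-0.08 -0.0096 0.0094 -0.0001
-0.06 -0.0099 0.0097 -0.0001
-0.04 -0.0103 0.0107 0.0002
-0.02 -0.0231 0.0244 0.0007
0.0 -0.0243 0.0249 0.0003
0.02 -0.025 0.0244 -0.0003
0.04 -0.0233 0.0229 -0.0002
0.06 -0.0235 0.0231 -0.0002
table z 0.0005304057703373396
stack 106 [ 0.65879627 -0.14866925  0.0583674 ]
stand 530 [0.58015997 0.1700691  0.02058589] [0.77953412 0.31356732 0.11259284] [0.64344825 0.2471725  0.07501521]
```

View pics/crop1.png

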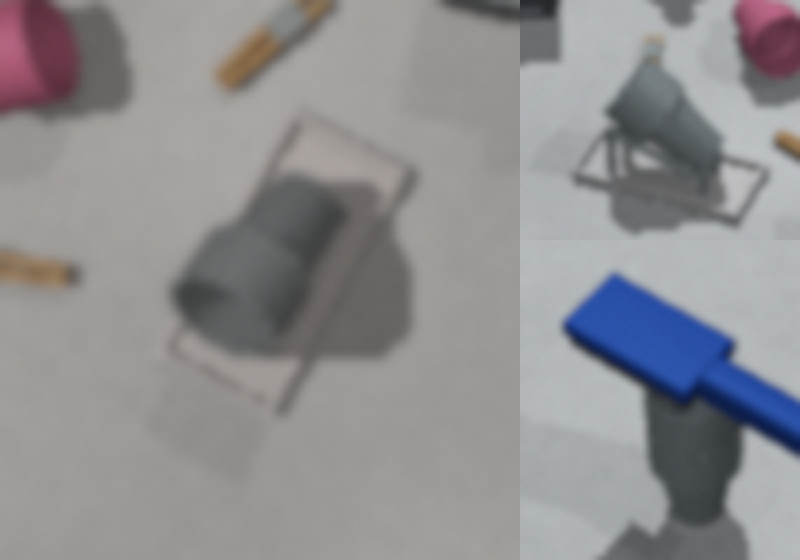

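The crop shows the beaker in the stand with its mouth to the lower left, pointing towards −x and +y. The stack is under the brush head's handle end. I'll fit the beaker axis from two views, locate the pegs and scoop, and check IK for the brush.

```bash
cat >> h.py <<'E'
from scipy.spatial.transform import Rotation as Ro
def quat(z,y):
    z=np.array(z,float);z/=np.linalg.norm(z);y=np.array(y,float);y-=z*(y@z);y/=np.linalg.norm(y)
    q=Ro.from_matrix(np.column_stack([np.cross(y,z),y,z])).as_quat(); return q[[3,0,1,2]]
def plane(n,p0,dv):  # plane through camera and image line
    c,R,t=cal(n); f=lambda u,v:R.T@np.array([(u-c["cx"])/c["fx"],(v-c["cy"])/c["fy"],1])
    N=np.cross(f(*p0),f(*(p0+50*dv))); N/=np.linalg.norm(N); return N,N@(-R.T@t)
def axis2(masks):  # dict name->mask of an axisymmetric thing: 3D axis line (point, dir)
    pl={}
    for n,m in masks.items():
        q=np.argwhere(m)[:,::-1].astype(float); mu=q.mean(0); pl[n]=plane(n,mu,np.linalg.svd(q-mu,full_matrices=False)[2][0])
    (a,da),(b,db)=pl.values(); d=np.cross(a,b); d/=np.linalg.norm(d)
    return np.linalg.lstsq(np.array([a,b,d]),np.array([da,db,0]),rcond=None)[0],d*np.sign(d[2])
def big(m):
    n,l,s,_=cv2.connectedComponentsWithStats(m.astype(np.uint8)); return l==1+np.argmax(s[1:,4])
E
python3 - <<'E'
from h import *
M={};Q={}
for n in("side","top"):
    z=np.load(f"{n}0.npz"); p,d=z["p"],z["d"]; W=cloud(n,d); hsv=cv2.cvtColor(p,cv2.COLOR_BGR2HSV)
    k=(W[...,2]>.022)&(W[...,2]<.13)&(W[...,0]>.56)&(W[...,0]<.72)&(W[...,1]>.17)&(W[...,1]<.36)&(hsv[...,2]<150)
    k=big(cv2.morphologyEx(k.astype(np.uint8),cv2.MORPH_OPEN,np.ones((3,3),np.uint8)))
    v,u=np.nonzero(k); print(n,k.sum(),u.min(),u.max(),v.min(),v.max()); M[n]=k;Q[n]=W[k]
P,d=axis2(M); print("axis pt",P,"dir",d,"elev",np.degrees(np.arcsin(d[2])))
for n,q in Q.items():
    t=(q-P)@d; r=np.linalg.norm(q-P-np.outer(t,d),axis=1); print(n,"t pct",np.percentile(t,[0,1,5,95,99,100]).round(4),"ends",P+d*np.percentile(t,1),P+d*np.percentile(t,99))
    for a in np.arange(t.min(),t.max(),.01):
        k=(t>=a)&(t<a+.01); print(round(a,3),k.sum(),np.percentile(r[k],[10,50,90]).round(4)) if k.any() else 0
for nm,(u,v) in dict(pegA=(293,270),pegB=(384,270),pegC=(347,165),pegD=(437,160),scoop=(388,145),clear=(330,215),tinR=(305,150),teal=(465,205)).items(): print(nm,ray("top",u,v,0).round(3))
ax=np.array([-.7675,.641,0]); g=np.array([.612,-.227,.205])
for s in(1,-1):
    q=quat([0,0,-1],s*np.cross([0,0,1],ax)); print(s,kin.inverse_kinematics(g,q),kin.inverse_kinematics(g+[0,0,.1],q))
E
```

```text
side 430 305 329 156 183
top 547 231 260 181 208
axis pt [0.45543412 0.37946403 0.1902865 ] dir [-0.63846567  0.45500684  0.62074984] elev 38.370912680023835
side t pct [-0.2736 -0.2716 -0.2636 -0.1806 -0.1759 -0.1747] ends [0.62882939 0.25589272 0.02170252] [0.56772418 0.29943976 0.08111221]
-0.274 22 [0.0074 0.0158 0.0223]
-0.264 38 [0.0182 0.0234 0.0258]
-0.254 42 [0.0212 0.0254 0.0294]
-0.244 40 [0.0218 0.0253 0.0295]
-0.234 46 [0.0249 0.0274 0.0318]
-0.224 49 [0.0265 0.0304 0.0362]
-0.214 56 [0.0314 0.0364 0.039 ]
-0.204 56 [0.0318 0.0361 0.0401]
-0.194 44 [0.0299 0.0361 0.0407]
-0.184 37 [0.0206 0.0338 0.0401]
top t pct [-0.2676 -0.2632 -0.2567 -0.1754 -0.1723 -0.1713] ends [0.62349292 0.25969579 0.02689091] [0.56543041 0.30107443 0.08334233]
-0.268 25 [0.0196 0.0269 0.0287]
-0.258 32 [0.026  0.0286 0.0305]
-0.248 37 [0.0274 0.0291 0.0312]
-0.238 41 [0.0273 0.0296 0.0332]
-0.228 40 [0.0279 0.0305 0.0328]
-0.218 36 [0.0312 0.0359 0.0392]
-0.208 100 [0.0185 0.035  0.0384]
-0.198 99 [0.0179 0.0345 0.0395]
-0.188 92 [0.0182 0.0341 0.0397]
-0.178 45 [0.0175 0.0287 0.0373]
pegA [0.381 0.14  0.   ]
pegB [ 0.389 -0.134  0.   ]
pegC [ 0.703 -0.013  0.   ]
pegD [ 0.727 -0.287  0.   ]
scoop [ 0.768 -0.137  0.   ]
clear [0.549 0.034 0.   ]
tinR [0.744 0.115 0.   ]
teal [ 0.592 -0.375  0.   ]
1 [-0.47864653  0.95984482  1.26360129  1.74804053 -0.98236448  1.2186119
 -1.20252132] [-0.49263156  0.79371109  1.27109501  1.66122043 -0.78675645  1.29433798
 -1.33638695]
-1 [-0.2487595   0.65677173  0.74758612  1.73467244 -0.53009789  0.96313209
  1.58243747] [-0.35770294  0.59533993  0.92991045  1.65390832 -0.51338866  1.15613896
  1.57809954]
```

```bash
python3 - <<'E'
from h import *
ax=np.array([-.7675,.641,0]); g=np.array([.612,-.227,.205])
q=quat([0,0,-1],-np.cross([0,0,1],ax))
env.grip(.06,40)
env.reach(g+[0,0,.09],q); 
print(env.movel(g,.12,stop_force=15))
print(env.get_state()["tcp_pos"])
env.grip(.0,50); s=env.get_state(); print(s["opening"],s["gripper_force"],s["force"])
env.movel(g+[0,0,.07],.08)
s=env.get_state(); print(s["time"],s["opening"],s["force"])
for n in("side","top"):
    p,d=camera(n); np.savez(f"{n}1.npz",p=p,d=d); cv2.imwrite(f"pics/{n}1.png",p)
    if n=="side": cv2.imwrite("pics/crop2.png",cv2.resize(p[150:330,200:440],None,fx=2.5,fy=2.5))
E
```

```text
False
[ 0.61236391 -0.22740716  0.20573359]
0.023050558431631993 52.9684317111969 [-0.56051347 -1.03421455  2.64923561]
6.0417 0.022687397085706877 [ 0.91110414  0.65656185 -0.16367613]
```

View pics/crop2.png

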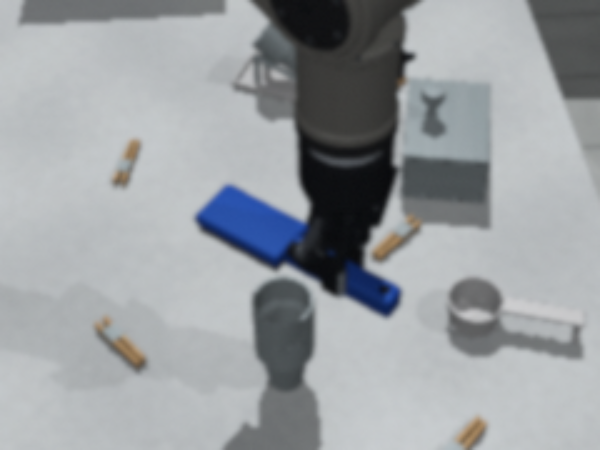

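The brush is held level by its handle and the stack below it at crop (283,330) is undisturbed. Now I lay the brush down at about y=-0.03.

```bash
python3 - <<'E'
from h import *
q=quat([0,0,-1],-np.cross([0,0,1],[-1,0,0]))
t=np.array([.597,-.03,.30])
env.reach(t,q)
env.movel([.597,-.03,.10],.15)
print(env.movel([.597,-.03,.0765],.03,stop_force=4))
s=env.get_state(); print(s["tcp_pos"],s["force"],s["opening"])
env.grip(.06); env.movel([.597,-.03,.24],.2)
env.reach([.45,.2,.36],q)
s=env.get_state(); print(s["time"],s["qpos"],s["force"])
for n in("side","top"):
    p,d=camera(n); np.savez(f"{n}2.npz",p=p,d=d); cv2.imwrite(f"pics/{n}2.png",p)
o=np.zeros((600,800,3),np.uint8)
a=cv2.imread("pics/top2.png")[100:300,170:490]; b=cv2.imread("pics/side2.png")[130:330,200:460]
o[:300,:480]=cv2.resize(a,(480,300)); o[300:600,:390]=cv2.resize(b,(390,300)); cv2.imwrite("pics/crop3.png",o)
E
```

```text
True
[ 0.59669186 -0.03000343  0.07791118] [-0.76652702  0.75178122  6.07007429] 0.022995455072917188
11.6917 [-1.37560328  0.14583296  0.94060177  1.95512462 -0.13100899  1.10407179
  1.18891915] [ 0.22827666  0.96374914 -0.29682072]
```

View pics/crop3.png

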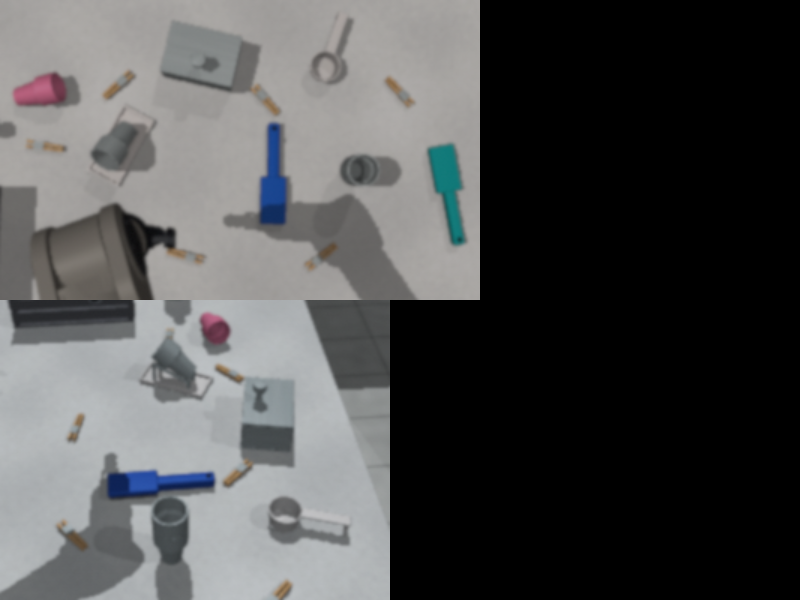

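The brush lies flat at top-crop (273,175) with the stack open at (359,170); nothing else moved. Next I fit the stack rim and the beaker pose.

```bash
cat >> h.py <<'E'
from scipy.optimize import least_squares
def prof(s): return np.where(s<.052,.018+.007*s/.052,.030)
def fitb(q,x0):  # x0: origin(3), azimuth, elevation ; cloud of the beaker's outside
    def ex(x):
        d=np.array([np.cos(x[4])*np.cos(x[3]),np.cos(x[4])*np.sin(x[3]),np.sin(x[4])]); t=(q-x[:3])@d
        return t,np.linalg.norm(q-x[:3]-np.outer(t,d),axis=1)
    def f(x):
        t,r=ex(x); return np.where(t>.0,np.minimum(abs(r-prof(t)),np.where(t>.06,abs(r-.027),1)),np.hypot(t,np.maximum(r-.018,0)))+np.maximum(t-.09,0)*3
    o=least_squares(f,x0,loss="soft_l1",f_scale=.002,diff_step=1e-4,x_scale=[.01,.01,.01,.2,.2]); return o.x,f(o.x)
E
python3 - <<'E'
from h import *
Q={}
for n in("side","top"):
    z=np.load(f"{n}2.npz"); p,d=z["p"],z["d"]; W=cloud(n,d); hsv=cv2.cvtColor(p,cv2.COLOR_BGR2HSV)
    k=(W[...,2]>.022)&(W[...,2]<.13)&(W[...,0]>.53)&(W[...,0]<.72)&(W[...,1]>.17)&(W[...,1]<.36)&(hsv[...,2]<150)
    k=big(cv2.morphologyEx(k.astype(np.uint8),cv2.MORPH_OPEN,np.ones((3,3),np.uint8)))
    Q[n]=W[cv2.erode(k.astype(np.uint8),np.ones((3,3)))>0]; 
    # stack
    k=(W[...,2]>.02)&(W[...,2]<.15)&(np.hypot(W[...,0]-.59,W[...,1]+.17)<.07)&(hsv[...,1]<90)&(hsv[...,2]<175)
    k=big(k); q=W[k]; hi=q[q[:,2]>.118]; print(n,"stack",k.sum(),len(hi),"zmax",np.percentile(q[:,2],98))
    def cf(x): return np.hypot(hi[:,0]-x[0],hi[:,1]-x[1])-.0285
    o=least_squares(cf,[.59,-.17],loss="soft_l1",f_scale=.002); print(" rim fit",o.x,np.median(abs(o.fun)))
    v,u=np.nonzero(k)
    if n=="top":
        # rays of the outer outline of the rim at z=.128 (mask minus parts lower)
        kk=k&(W[...,2]>.105); cn=max(cv2.findContours(cv2.dilate((W[...,2]>.118).astype(np.uint8)&k.astype(np.uint8),np.ones((1,1))),0,1)[0],key=len)[:,0]
        R=np.array([ray(n,a,b,.128)[:2] for a,b in cn],np.float32); print(" rays",cv2.minEnclosingCircle(R),cv2.fitEllipse(R))
    else:
        top=[(a,v[u==a].min()) for a in np.unique(u)]; L,Rr=u.min(),u.max(); print(" side cols",L,Rr, ray(n,(L+Rr)/2,v.min()+0,.128), "far edge ray")
for nm,q in list(Q.items())+[("both",np.vstack(list(Q.values())))]:
    x,f=fitb(q,[.64,.24,.03,np.radians(139),.61]); print(nm,len(q),x[:3].round(4),"az",np.degrees(x[3]),"el",np.degrees(x[4]),"med",np.median(f),np.percentile(f,90))
E
```

```text
side stack 888 166 zmax 0.12727325439106002
 rim fit [ 0.55838313 -0.18787038] 0.0007624924878452156
 side cols 300 325 [ 0.56056721 -0.16155178  0.128     ] far edge ray
top stack 475 102 zmax 0.13028022297760572
 rim fit [ 0.56117943 -0.18561252] 0.000891589907033934
 rays ((0.5610424280166626, -0.18534274399280548), 0.030560199171304703) ((0.5611551403999329, -0.18540088832378387), (0.05736292526125908, 0.05916106328368187), 177.77908325195312)
side 333 [0.6298 0.2582 0.0305] az 155.18494163877094 el 35.96747991353146 med 0.001174016961515579 0.0034106457069538066
top 463 [0.6306 0.2592 0.0347] az 154.26995340573035 el 36.36897432534423 med 0.0008085712330034647 0.002169233683181926
both 796 [0.6299 0.2589 0.0335] az 154.19012262763604 el 36.70353403723227 med 0.0009974859508084279 0.0031945922582426334
```

```bash
python3 - <<'E'
from h import *
az,el=np.radians(153.7),np.radians(36.3); m=np.array([np.cos(az),np.sin(az),0]); a=np.cos(el)*m+[0,0,np.sin(el)]
o=np.array([.630,.2588,.033]); c=o+.072*a; y=np.cross([0,0,1],m)
print(m,a,c)
for th in (36.3,45,55,65,75):
    t=np.radians(th); z=-np.cos(t)*m-[0,0,np.sin(t)]; t2=t+np.pi/2-el; z2=-np.cos(t2)*m-[0,0,np.sin(t2)]
    for s in(1,-1):
        r=[kin.inverse_kinematics(c-z*k,quat(z,s*y)) for k in(.054,.13)]
        up=[kin.inverse_kinematics(np.array([.57,.085,.072])-z2*.054+[0,0,h],quat(z2,s*y)) for h in(0,.1)]
        print(th,s,[None if x is None else x.round(2).tolist() for x in r+up])
E
```

```text
[-0.89648643  0.44307119  0.        ] [-0.72250377  0.3570836   0.59201318] [0.57797973 0.28451002 0.07562495]
36.3 1 [[-1.57, 0.95, 0.83, 2.09, 0.99, 0.35, 2.27], [-1.61, 0.76, 0.71, 2.12, 0.98, 0.57, 2.3], [-1.05, 1.03, 1.26, 1.98, -1.15, 1.11, -1.29], [-1.08, 0.8, 1.27, 1.92, -0.86, 1.12, -1.49]]
36.3 -1 [[-1.69, 1.13, 1.05, 2.1, 0.19, 0.18, -0.15], [-1.76, 0.91, 0.95, 2.13, 0.65, 0.4, -0.56], [-0.87, 0.73, 0.87, 1.97, -0.78, 0.81, 1.55], [-0.96, 0.59, 0.97, 1.91, -0.6, 0.96, 1.41]]
45 1 [[-1.45, 0.82, 0.75, 2.07, 0.82, 0.34, 2.55], [-1.49, 0.64, 0.65, 2.09, 0.85, 0.55, 2.53], [-0.97, 1.08, 1.26, 1.89, -1.12, 1.3, -1.29], [-0.99, 0.87, 1.27, 1.83, -0.89, 1.33, -1.44]]
45 -1 [[-1.61, 1.0, 1.01, 2.08, -0.09, 0.22, 0.24], [-1.71, 0.82, 0.98, 2.11, 0.34, 0.38, -0.16], [-0.84, 0.84, 0.95, 1.88, -0.86, 1.06, 1.64], [-0.9, 0.7, 1.03, 1.83, -0.7, 1.18, 1.53]]
55 1 [[-1.28, 0.7, 0.6, 2.03, 0.59, 0.38, 2.88], [-1.33, 0.54, 0.55, 2.04, 0.63, 0.55, 2.86], [-0.88, 1.16, 1.26, 1.78, -1.1, 1.52, -1.29], [-0.89, 0.96, 1.27, 1.73, -0.92, 1.55, -1.4]]
55 -1 [[-1.49, 0.87, 0.94, 2.04, -0.26, 0.31, 0
[... 203 characters left out ...]
.52, -0.59, 1.92, 0.95, 0.91, 2.74], [-0.79, 1.23, 1.26, 1.67, -1.1, 1.72, -1.28], [-0.8, 1.06, 1.26, 1.63, -0.95, 1.77, -1.37]]
65 -1 [[-1.36, 0.78, 0.87, 1.98, -0.41, 0.43, 0.75], [-1.47, 0.65, 0.93, 1.99, -0.21, 0.55, 0.57], [-0.66, 0.98, 0.89, 1.66, -0.85, 1.46, 1.66], [-0.71, 0.87, 0.99, 1.62, -0.78, 1.6, 1.61]]
75 1 [[-0.23, 0.66, -0.59, 1.85, 0.86, 0.82, 2.92], [-0.11, 0.59, -0.79, 1.82, 0.83, 0.97, 2.94], [-0.66, 1.17, 1.05, 1.55, -0.97, 1.77, -1.38], [-0.66, 1.01, 1.05, 1.53, -0.85, 1.84, -1.46]]
75 -1 [[-1.27, 0.78, 0.87, 1.92, -0.61, 0.61, 1.0], [-1.35, 0.65, 0.92, 1.91, -0.43, 0.71, 0.85], [-0.57, 1.04, 0.84, 1.55, -0.84, 1.64, 1.65], [-0.61, 0.94, 0.93, 1.52, -0.78, 1.77, 1.61]]
```

```bash
cat >> h.py <<'E'
az,el=np.radians(153.7),np.radians(36.3); m=np.array([np.cos(az),np.sin(az),0]); a=np.cos(el)*m+[0,0,np.sin(el)]
ob=np.array([.630,.2588,.033]); c=ob+.072*a; yb=-np.cross([0,0,1],m)
th=np.radians(45); z1=-np.cos(th)*m-[0,0,np.sin(th)]; t2=th+np.pi/2-el; z2=-np.cos(t2)*m-[0,0,np.sin(t2)]
q1,q2=quat(z1,yb),quat(z2,yb); PL=np.array([.57,.085,.072])-z2*.054
E
python3 - <<'E'
from h import *
env.grip(.085,60)
env.reach(c-z1*.14,q1)
print(env.movel(c-z1*.054,.08,stop_force=8)); print(env.get_state()["tcp_pos"],c-z1*.054)
f0=env.get_state()["force"]
env.grip(.0,60); s=env.get_state(); print(s["opening"],s["gripper_force"],s["force"]-f0)
env.movel(s["tcp_pos"]+[0,0,.08],.08)
s=env.get_state(); print(s["opening"],s["force"]-f0,s["qpos"].round(2))
env.reach(PL+[0,0,.08],q2)
s=env.get_state(); print(s["time"],s["opening"],s["gripper_force"],s["qpos"].round(2),s["tcp_pos"])
for n in("side","top"):
    p,d=camera(n); np.savez(f"{n}3.npz",p=p,d=d); cv2.imwrite(f"pics/{n}3.png",p)
o=np.zeros((600,800,3),np.uint8)
x=cv2.imread("pics/top3.png")[100:300,170:490]; b=cv2.imread("pics/side3.png")[130:330,200:460]
o[:250,:400]=cv2.resize(x,(400,250)); o[250:600,:455]=cv2.resize(b,(455,350)); cv2.imwrite("pics/crop4.png",o)
E
```

```text
False
[0.54363048 0.30182035 0.11404047] [0.5437485  0.30142815 0.11380872]
0.05897380445365086 63.324744128124166 [-3.66354059  0.66751023  3.96969137]
0.05924473052776826 [-1.21314363  0.2411435  -1.67374239] [-1.58  0.75  0.95  2.06  0.46  0.39 -0.15]
17.5167 0.058974482813896556 64.5389030151182 [-0.72  0.59  0.71  1.83 -0.52  1.05  1.35] [0.5768458  0.08221962 0.20465912]
```

View pics/crop4.png

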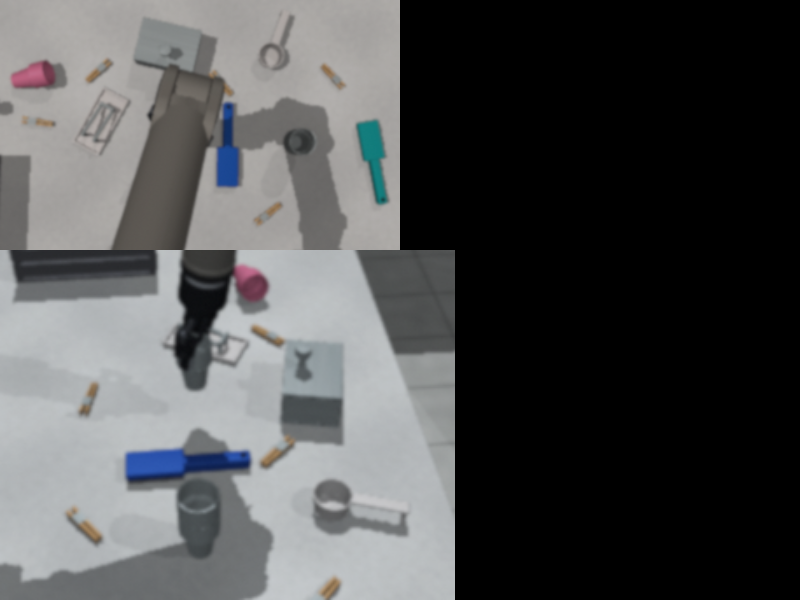

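The beaker is held roughly upright in the fingers at side-crop (197,370), and the stand is empty and unmoved. Next I lower it until it touches, let go, back off and measure.

```bash
python3 - <<'E'
from h import *
p0=env.get_state()["tcp_pos"]
env.movel(PL+[0,0,.015],.08)
print(env.movel(PL-[0,0,.006],.02,stop_force=4)); s=env.get_state(); print(s["tcp_pos"],"nominal",PL,s["force"],s["torque"])
env.grip(.068); env.dwell(.2); s=env.get_state(); print(s["opening"],s["gripper_force"])
env.grip(.085)
env.movel(s["tcp_pos"]-z2*.09,.12)
env.reach([.45,.3,.33],quat([0,0,-1],yb))
print(env.get_state()["time"])
for n in("side","top"):
    p,d=camera(n); np.savez(f"{n}4.npz",p=p,d=d); cv2.imwrite(f"pics/{n}4.png",p)
o=np.zeros((600,800,3),np.uint8)
x=cv2.imread("pics/top4.png")[100:300,170:490]; b=cv2.imread("pics/side4.png")[130:330,200:460]
o[:250,:400]=cv2.resize(x,(400,250)); o[250:600,:455]=cv2.resize(b,(455,350)); cv2.imwrite("pics/crop5.png",o)
for n in("side","top"):
    z=np.load(f"{n}4.npz"); p,d=z["p"],z["d"]; W=cloud(n,d)
    for nm,g,h in(("beaker",(.57,.085),.09),("stack",(.56,-.186),.128)):
        k=(W[...,2]>.012)&(W[...,2]<.15)&(np.hypot(W[...,0]-g[0],W[...,1]-g[1])<.06)
        q=W[k]; hi=q[(q[:,2]>h-.01)]
        if len(hi)<10: print(n,nm,len(hi),"few"); continue
        o=least_squares(lambda x:np.hypot(hi[:,0]-x[0],hi[:,1]-x[1])-.0285,g,loss="soft_l1",f_scale=.002); print(n,nm,len(hi),"zmax",np.percentile(q[:,2],98).round(4),o.x.round(4),np.median(abs(o.fun)).round(4))
E
```

```text
True
[0.57736866 0.08135563 0.12683366] nominal [0.57732258 0.08138096 0.12537867] [-0.64630638 -0.17524346  3.93992228] [-0.00632059  0.01664183 -0.00791274]
0.06764530280236983 0.0
22.0417
side beaker 116 zmax 0.0892 [0.5697 0.0808] 0.0013
side stack 166 zmax 0.1274 [ 0.5585 -0.188 ] 0.0009
top beaker 76 zmax 0.0939 [0.5723 0.0827] 0.0008
top stack 107 zmax 0.1307 [ 0.5611 -0.1855] 0.0008
```

View pics/crop5.png

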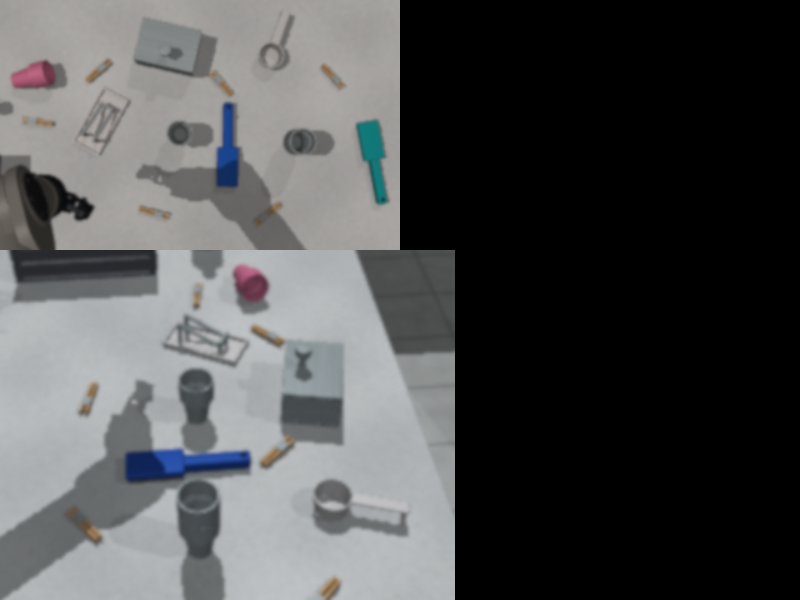

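The beaker stands upright by itself at side-crop (197,395). The stack offset from it is (-0.0112, -0.2685), with both cameras agreeing. I regrasp near the rim from above, then carry and insert.

```bash
python3 - <<'E'
from h import *
q=quat([0,0,-1],yb); B=np.array([.572,.084]); 
env.reach([*B,.23],q)
print(env.movel([*B,.132],.1,stop_force=8)); g=env.get_state()["tcp_pos"]; print(g)
env.grip(0,60); s=env.get_state(); print(s["opening"],s["gripper_force"],s["force"]); g=s["tcp_pos"]
env.movel([*g[:2],.31],.12)
S=g[:2]+[-.0112,-.2685]
env.movel([*S,.31],.2); 
s=env.get_state(); print(s["tcp_pos"],S,s["time"],s["qpos"].round(2))
p,d=camera("side"); cv2.imwrite("pics/side5.png",p)
dz=g[2]-.132
print(env.movel([*S,.262+dz],.08,stop_force=5), env.movel([*S,.2125+dz],.04,stop_force=5)); s=env.get_state(); print(s["tcp_pos"],s["force"],s["torque"],"seat z",g[2]+.076)
np.save("g.npy",np.r_[g,S])
p,d=camera("side"); cv2.imwrite("pics/side6.png",p)
p5=cv2.imread("pics/side5.png"); cv2.imwrite("pics/crop6.png",np.hstack([cv2.resize(x[190:330,250:380],(390,420),interpolation=cv2.INTER_CUBIC) for x in(p5,p)]))
E
```

```text
False
[0.57249384 0.08396462 0.13259997]
0.05877854372658938 64.07796320796479 [-0.97452301  0.44179325  6.40307256]
[ 0.56148889 -0.18346774  0.3097917 ] [ 0.56120824 -0.18466774] 27.8 [-0.45  0.45  0.89  1.8  -0.39  1.08  1.7 ]
False False
[ 0.56135138 -0.18475178  0.21363378] [-0.4274819   0.0202225  -2.29124999] [ 0.00806837  0.00836468 -0.02807903] seat z 0.2088920851785353
```

View pics/crop6.png

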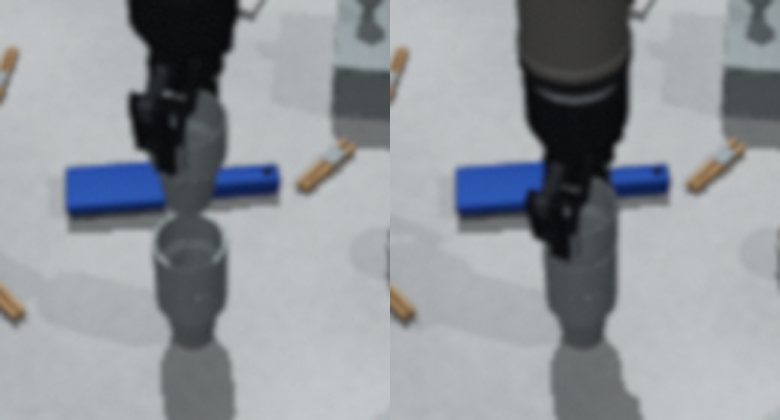

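The beaker is inside the stack and aligned (right crop, (580,250)), with no contact force and about 4 mm left to go. I seat it and release.

```bash
python3 - <<'E'
from h import *
v=np.load("g.npy"); S=v[3:]
print(env.movel([*S,v[2]+.072],.015,stop_force=5)); s=env.get_state(); print(s["tcp_pos"],"seat",v[2]+.076,s["force"],s["torque"])
env.grip(.068); env.dwell(.2); env.grip(.085)
env.movel([*S,.33],.12)
env.reach([.45,.3,.33],quat([0,0,-1],yb)); print(env.get_state()["time"])
for n in("side","top"):
    p,d=camera(n); cv2.imwrite(f"pics/{n}7.png",p); W=cloud(n,d)
    k=(W[...,2]>.012)&(W[...,2]<.2)&(np.hypot(W[...,0]-.56,W[...,1]+.186)<.05); q=W[k]
    for lo,hi,nm in((.156,.18,"rim"),(.097,.156,"collar mid/top"),(.06,.085,"collar low")):
        h=q[(q[:,2]>lo)&(q[:,2]<hi)]
        if len(h)<15: continue
        o=least_squares(lambda x:np.hypot(h[:,0]-x[0],h[:,1]-x[1])-(.0285 if nm=="rim" else .03),[.56,-.186],loss="soft_l1",f_scale=.002); print(n,nm,len(h),o.x.round(4),np.median(abs(o.fun)).round(4))
    print(n,"zmax",np.percentile(q[:,2],[95,98,99]).round(4))
p=cv2.imread("pics/side7.png"); t=cv2.imread("pics/top7.png")
cv2.imwrite("pics/crop7.png",np.hstack([cv2.resize(p[190:330,250:380],(390,420),interpolation=cv2.INTER_CUBIC),cv2.resize(t[150:276,340:460],(400,420),interpolation=cv2.INTER_CUBIC)]))
E
```

```text
True
[ 0.56169371 -0.18442255  0.20890026] seat 0.2088920851785353 [-0.89833423  0.50173587  5.61628452] [ 0.29211756 -0.02110825 -0.00775272]
34.175
side rim 182 [ 0.5593 -0.1868] 0.001
side collar mid/top 663 [ 0.5588 -0.1876] 0.0018
side collar low 146 [ 0.5585 -0.1864] 0.0005
side zmax [0.1637 0.1652 0.1656]
top rim 113 [ 0.5618 -0.1845] 0.0008
top collar mid/top 275 [ 0.562  -0.1795] 0.0043
top collar low 120 [ 0.5622 -0.1611] 0.0061
top zmax [0.1669 0.1684 0.1693]
```

View pics/crop7.png

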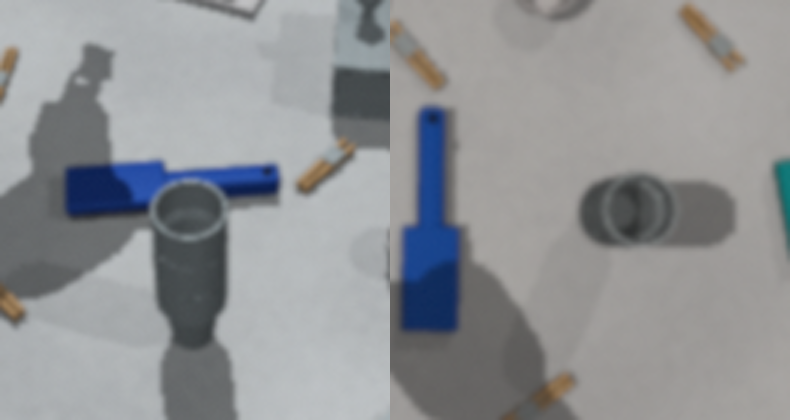

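The third beaker sits straight and fully home: its rim is at about 166 mm, and it touched at exactly the seating height. The stack centre has shifted by about 1 mm and the brush is flat.

```bash
python3 -c "
from h import *
print(job.job_done())"
```

```text
the job is handed in; nothing more can be done
None
```

I handed the job in at about 34 s on the robot clock: the brush lies flat on the machine top, and the third beaker was stood upright, let go, regrasped and seated straight in the stack; the hand-in gave no verdict.

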